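Pin the jig carriage in line

ROBOT

A 7-joint arm with a two-finger parallel gripper is mounted at the origin on a cart in front of the work surface, level with it; the furniture and walls round the work are solid. World frame = base frame: x ahead of the robot, y to its left, z up, the work surface at z = 0. Lengths are in mm, angles in rad, forces in N, time in s.
With the tool pointing down it reaches from about 400 to 900 mm from the base axis. Payload 5.6 kg.
Tool frame: the origin (TCP) lies midway between the tips of the shut fingers; the grasp point (between the pads) lies 19 mm behind it; z points along the fingers, y is the line along which they close (so a half turn about z gives the same grasp; the last joint's range is limited). The gripper opens to 92 mm and grips with 3 to 60 N. Pads are 20 mm wide; open, the fingers measure 128 mm over their backs; the gripper's body (75 mm by 189 mm) begins 69 mm behind the grasp point.
Start: joints at [1.092, 0.468, -0.012, 1.603, 0.006, 1.071, -0.056], TCP at [274.35, -589.272, 214.592] pointing down, gripper open.
Joint ranges: [-2.53, 2.53], [-0.31, 2.02], [-1.57, 1.55], [0.28, 2.44], [-1.29, 4.43], [0.15, 1.84], [-2.92, 2.92]. Speed limits (rad/s): [2.57, 2.57, 3.14, 3.14, 3.14, 3.14, 3.14].

INTERFACE

Orientations are given as a rotation vector (axis times angle).
In Python, from cell import robot, grip, kin, viewer gives the robot as it stands. Calls block until the motion is done:
- robot.movep(position, orientation): joint-space move of the TCP to a pose.
- robot.servo_line(position, feed=150, rotation=None): straight line of the TCP; rotation=None keeps the orientation; feed is the mean speed in mm/s.
- robot.goto_joints(angles): joint-space move.
- grip(opening, newtons=None): opening from 0.0 (shut) to 1.0 (fully open); newtons is the grip in N (None keeps the last); returns when the fingers have stopped.
- robot.hold(seconds).
- kin.ik(position, orientation): joint angles nearest the present ones, or None.
- robot.observe(): the state.
- viewer.read_camera(name): name is "scene" or "top" or "wrist"; returns the picture (420x560x3 uint8, red, green, blue); there is no depth.
- viewer.camera_info(name): a dict with "camera_matrix" (3x3 intrinsics, pixels), "R" (3x3) and "t" (3): a world point X has camera coordinates R X + t. Camera axes: x right, y down, z forward; pixel columns grow to the right and rows downward; lengths in mm; the calibration is good to about 2 mm. A picture is of the moment at which its call begins: read the wrist's pose just before it. camera_info takes no time and is no camera call; for the wrist camera it gives the pose at the moment of the call.
A pose or a line that the arm cannot do raises robot.IKError and nothing moves.
- robot.job_done(): hands the job in; it is judged then, once.
Trained networks look in the newest picture that a camera, given by its name, has taken for a name from the list of things; names that differ only in an ending like _2 or _b are one class to them, and where a whole thing is asked for, a point or a joint stands for the part that bears it (a point fixed in the world has none). Each returns a list of dicts, best first, with "confidence" (0 to 1); they miss things now and then, are a little off and sometimes report something else, mostly with a low value. They report only what shows in the picture. A call takes as long as a camera call. They do not tell look-alikes from the thing itself.
- viewer.silhouettes(name, camera): "mask" (420x560 bool, what is visible of it).
- viewer.pinpoint(name, camera): "at" ([x, y, z] in mm, in the coordinates of the camera as it stood for that picture, good to about 4 mm: a listed point, or the origin of a listed thing).
The state is a dict: "t": time; "joints": joint angles; "joint_velocities": joint speeds; "joint_torque": joint torques, N m; "tcp_pos": TCP position; "tcp_rot": TCP orientation; "contact_force": force on the tool from outside, world axes, zero at the start; "wrist_torque": the same for the moment, N m; "grip_width": opening from 0.0 (shut) to 1.0 (fully open); "grip_force": force on a finger pad.
Only numpy, scipy, OpenCV 4.12 (cv2) and the standard library are available. Lean on these libraries where they do the work, as an engineer would, in place of code of your own. Each camera call takes 0.05 s, during which the arm holds its last target. There are 200 camera calls.

TASK

On the sliding jig, first move the carriage along its rails until its engraved cross is right under the fixed pointer, so that its bushing lies in line below the bushing in the bridge. Then take the long pin from the holder and thread it down through the bridge's bushing and on through the carriage's bushing until its tip stands out below the carriage. Finish still gripping the pin, holding it there with its tip clear of the base plate, and leave the short pin, bottles and timer where they stand.

Things in the scene. Friction and masses are not known exactly. Their poses are not given: they have to be found in the camera images.
- jig: Fixed aluminium sliding jig on the worktop: base plate 150 x 320 x 10 mm with two round guide rails 36 mm up. Origin at the underside centre (worktop height); its y axis runs along the rails, its z axis up.
- upper_bush (a point): Centre of the upper rim of the bushing in the fixed bridge (beam across the rails on two columns, 30 mm wide along the rails, 150 mm across), 127 mm above the worktop. Vertical bore 16 mm wide; lead-in cone in its top 10 mm, 24 mm wide at the rim; the bore ends at the beam's underside, 22 mm below the rim. The bridge's place along the rails varies.
- lower_bush (a point): Centre of the upper rim of the bushing in the sliding carriage, 70 mm above the worktop. Vertical bore 16 mm wide; lead-in cone in its top 8 mm, 24 mm wide at the rim; it ends at the carriage's underside, 20 mm below the rim. Beneath is open space down to the base plate, whose top is 10 mm above the worktop. It moves along the rails, on a line that passes under the upper bushing.
- tab_top (a point): Top centre of the black upright finger tab on the carriage, 128 mm above the worktop: 24 mm wide across the rails, 14 mm thick along the rails, standing 66 mm up from the carriage plate, whose top is 62 mm above the worktop. The tab is 75 mm from the lower bushing, towards the jig's +y. Take or push it to slide the carriage.
- cross_mark (a point): Engraved cross on the carriage's top, 36 mm from the lower bushing, towards the jig's -y.
- pointer_tip (a point): Tip of the fixed steel pointer that hangs from the bridge, 36 mm from the upper bushing, towards the jig's -y, 3 mm above the carriage's top. With the cross under this tip the two bushings are in line.
- carriage (a joint): Carriage position along the rails (m), growing towards the jig's +y; travel -0.035 to 0.06. Stiff slide (about 2 N of friction): it stays where it is left. It starts on the +y side of its place; the travel goes on past the place.
- long_pin: Long loose steel locating pin, 170 mm over all, about 0.12 kg: shaft 12 mm in diameter and 140 mm long with a chamfered tip, above it a round head 20 mm in diameter and 30 mm high. Stands upright, head up, in one of the two holes of the holder. Origin at the centre of the tip's end, z along the pin to the head.
- long_pin_grip (a point): Middle of the long pin's head on its axis, 155 mm from the tip's end.
- short_pin: Short steel pin of the same kind, 110 mm over all (80 mm shaft, same head), standing in the other hole; not needed. Origin at the tip's end.
- holder: Fixed grey pin holder block 70 x 140 x 55 mm, origin at the underside centre; two holes 15 mm wide and 45 mm deep (floor 10 mm above the worktop), 80 mm apart along its y axis, 40 mm to either side of its centre. Which pin stands in which hole varies.
- bottle_b: Loose sample bottle 56 x 56 x 97 mm, behind the holder and the jig, origin under its centre; a bystander.
- bottle_c: Loose sample bottle of the same size, to the left of the jig; a bystander.
- timer: Loose bench timer 56 x 65 x 60 mm, in front of the holder, origin under its centre; a bystander.
There are look-alikes about, which are no part of the job. What is shaped like the long_pin but green or red is not meant.

How it is judged:
By the outcome, as a careful person would: the job done as asked, in the order asked, and still so for the second after the job is handed in, while the arm keeps its last pose, push and grip.
It also fails if it takes over 64 s, if anything falls off the work surface, if the arm or the gripper's body presses on something with over 40 N, if the wrist force passes 120 N, or if a joint passes its speed limit or range.

## Working session

There is one attempt and no reset: what is moved stays moved. The work goes in short steps, each a Python script; the robot and the scene stay as the last script left them, time stands still between calls to the robot, and variables do not carry over. Pictures are saved under pics/ and viewed, at most 10 in all, crops included, and the job is handed in when it is done.

```bash
ls; mkdir -p pics; cat > h.py <<'E'
import numpy as np, cv2
from cell import robot, grip, kin, viewer
def shot(cam, fn=None):
    im=viewer.read_camera(cam); ci=viewer.camera_info(cam)
    if fn: cv2.imwrite('pics/'+fn, im[:,:,::-1])
    return im,ci
def toworld(at,ci): return np.array(ci['R']).T@(np.array(at)-np.array(ci['t']))
def proj(X,ci):
    c=np.array(ci['R'])@np.array(X)+np.array(ci['t']); p=np.array(ci['camera_matrix'])@c; return p[:2]/p[2]
def find(names,cam,ci):
    for n in names:
        for d in viewer.pinpoint(n,cam)[:3]:
            w=toworld(d['at'],ci); print(cam,n,round(d['confidence'],2),w.round(1),proj(w,ci).round(0))
E
python3 - <<'E'
from h import *
s=robot.observe(); print(s['t'],s['tcp_rot'],s['contact_force'])
for c in ('scene','top'):
    im,ci=shot(c,c+'0.png'); print(c,np.array(ci['R']).round(3).tolist(),np.array(ci['t']).round(0))
    find(['jig','upper_bush','lower_bush','tab_top','cross_mark','pointer_tip','long_pin','long_pin_grip','short_pin','holder','bottle_b','timer'],c,ci)
print(robot.observe()['t'])
a=cv2.imread('pics/scene0.png');b=cv2.imread('pics/top0.png')
E
```

```text
pics
0.0 [-3.06567258e+00 -6.78661259e-01  7.86121792e-04] [-0.72657644 -0.20755279 -0.20767988]
scene [[-0.823, -0.568, 0.01], [-0.366, 0.517, -0.774], [0.435, -0.64, -0.633]] [ 434.  278. 1145.]
scene jig 0.85 [506.4  93.4  -3.4] [269. 259.]
scene upper_bush 0.86 [505.7 109.2 129.7] [265. 226.]
scene lower_bush 0.89 [506.7 147.5  68.3] [256. 252.]
scene tab_top 0.61 [515.8 221.2 133.2] [234. 249.]
scene tab_top 0.37 [ 388.7 -266.8    2.1] [370. 205.]
scene pointer_tip 0.72 [498.1  73.1  69.1] [276. 237.]
scene long_pin 0.62 [ 344.4 -351.2    4. ] [395. 196.]
scene long_pin 0.54 [ 393.9 -380.2    0.4] [384. 186.]
scene long_pin 0.51 [ 442.7 -371.1    3.3] [369. 182.]
scene long_pin_grip 0.67 [ 392.6 -384.3  154. ] [392. 145.]
scene long_pin_grip 0.55 [ 346.2 -354.   158.5] [403. 153.]
scene long_pin_grip 0.51 [ 447.3 -364.1  152. ] [373. 143.]
scene bottle_b 0.61 [ 665.6 -213.6   -1. ] [285. 183.]
scene bottle_b 0.57 [432.7 394.5  -4.2] [217. 353.]
scene timer 0.6 [ 387.8 -264.6   -2.1] [369. 206.]
scene timer 0.45 [431.3 396.2   0.9] [217. 352.]
top [[0.024, -1.0, 0.007], [-0.982, 
[... 494 characters left out ...]
170.]
top long_pin 0.66 [ 345.1 -350.8   -0.5] [387. 276.]
top long_pin 0.64 [ 526.3 -338.5    9.3] [383. 215.]
top long_pin 0.47 [ 446.2 -365.3    7.6] [392. 242.]
top long_pin_grip 0.63 [ 445.  -369.5  159.5] [407. 235.]
top long_pin_grip 0.56 [ 532.5 -337.9  166.1] [395. 202.]
top long_pin_grip 0.54 [ 395.7 -384.2  155.6] [413. 253.]
top short_pin 0.71 [504.7  88.5   1.5] [241. 219.]
top short_pin 0.6 [ 538.  -252.8    9.6] [355. 210.]
top holder 0.86 [ 534.1 -297.9    1.5] [369. 213.]
top bottle_b 0.82 [ 660.3 -216.3   -0.7] [342. 172.]
top bottle_b 0.62 [437.3 393.9  -0.5] [138. 239.]
top timer 0.67 [ 388.2 -263.8   -1.9] [358. 261.]
top timer 0.19 [ 533.  -341.7  166.8] [397. 202.]
1.3
```

View pics/scene0.png

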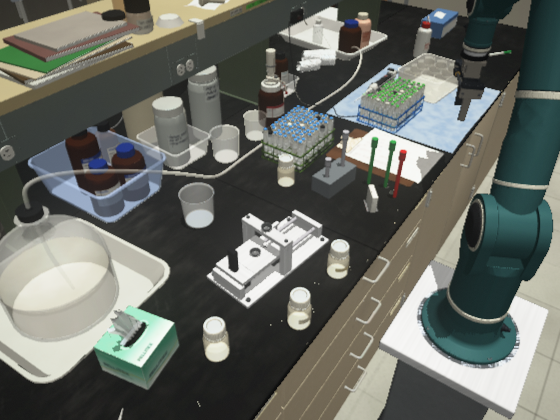

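View pics/top0.png

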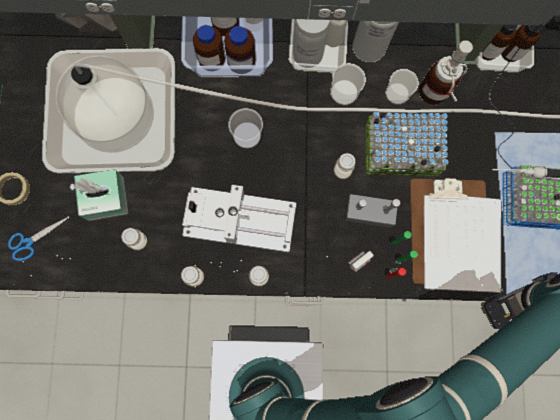

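The scene picture shows the jig at about (268,250), with the black tab at its left end (233,260). The holder is at (335,175), with the long grey pin at (346,140) and the short one at (327,162). Green and red look-alikes stand in front of it. I'll take wrist views of the holder, then the jig.

```bash
cat >> h.py <<'E'
def rot(th): # tool down, closing line along (sin th, cos th)
    a=-th/2; return np.pi*np.array([np.cos(a),np.sin(a),0])
E
python3 - <<'E'
from h import *
for i,(p) in enumerate([(470,-330,330),(470,-260,330)]):
    robot.movep(p,rot(0.0)); 
    im,ci=shot('wrist',f'wh{i}.png'); print(robot.observe()['t'],robot.observe()['tcp_pos'], toworld([0,0,0],ci).round(0))
    find(['long_pin_grip','short_pin','long_pin','holder'],'wrist',ci)
for i,(p) in enumerate([(470,100,330),(470,140,330)]):
    robot.movep(p,rot(0.115)); 
    im,ci=shot('wrist',f'wj{i}.png'); print(robot.observe()['t'],toworld([0,0,0],ci).round(0))
    find(['jig','upper_bush','lower_bush','tab_top','cross_mark','pointer_tip'],'wrist',ci)
a=[cv2.imread(f'pics/{n}.png') for n in('wh0','wh1','wj0','wj1')]
cv2.imwrite('pics/m.png',cv2.resize(np.vstack([np.hstack(a[:2]),np.hstack(a[2:])]),(800,600),interpolation=cv2.INTER_AREA))
E
```

```text
2.65 [ 469.07128088 -331.29662533  329.48233714] [ 549. -331.  500.]
wrist long_pin_grip 0.89 [ 527.1 -335.   165.6] [287. 132.]
wrist long_pin_grip 0.79 [ 347.7 -350.8  151.5] [299. 281.]
wrist long_pin_grip 0.59 [ 448.8 -366.5  157.8] [315. 203.]
wrist short_pin 0.57 [ 539.6 -255.1   10.6] [232. 117.]
wrist long_pin 0.92 [ 343.9 -349.2   -2. ] [294. 237.]
wrist long_pin 0.86 [ 393.6 -385.4   -1.4] [316. 209.]
wrist long_pin 0.67 [ 441.1 -365.8    0.6] [305. 181.]
3.2833 [ 469.86077517 -260.51731041  330.16039616] [ 549. -260.  500.]
wrist long_pin_grip 0.83 [ 347.7 -352.4  151.3] [358. 282.]
wrist long_pin_grip 0.69 [ 393.5 -387.6  153.7] [390. 248.]
wrist long_pin_grip 0.64 [ 527.  -338.7  163.7] [359. 133.]
wrist short_pin 0.7 [ 540.4 -258.5   10.8] [282. 117.]
wrist short_pin 0.54 [ 527.2 -339.   164.8] [359. 133.]
wrist long_pin 0.83 [ 344.8 -348.8   -3. ] [335. 236.]
wrist long_pin 0.82 [ 440.3 -367.8    0.5] [350. 182.]
wrist long_pin 0.76 [ 391.3 -382.5    2. ] [357. 211.]
wrist holder 0.94 [ 5.356e+02 -2.952e+02 -1.000e-01] [306. 120.]
4.8833 [549.  90. 500.]
wrist upper_bush 0.86 [505.6 106.  125.9] [273. 151.]
wrist lower_bush 0.95 [509.1 147.5  69.2] [243. 147.]
wrist tab_top 0.76 [518.4 227.1 127.3] [168. 153.]
wrist cross_mark 0.57 [505.3 110.4  65. ] [271. 146.]
wrist cross_mark 0.52 [431.3 391.6  -0.7] [109. 208.]
wrist pointer_tip 0.81 [499.1  67.9  62.9] [303. 147.]
5.5167 [549. 131. 500.]
wrist jig 0.98 [503.7  95.    1.7] [309. 138.]
wrist jig 0.47 [ 383.5 -265.7   -1.2] [538. 188.]
wrist upper_bush 0.67 [507.3 100.7 126. ] [313. 145.]
wrist lower_bush 0.78 [511.7 147.3  70. ] [274. 141.]
wrist cross_mark 0.57 [504.3 107.9  67.3] [304. 143.]
```

View pics/m.png

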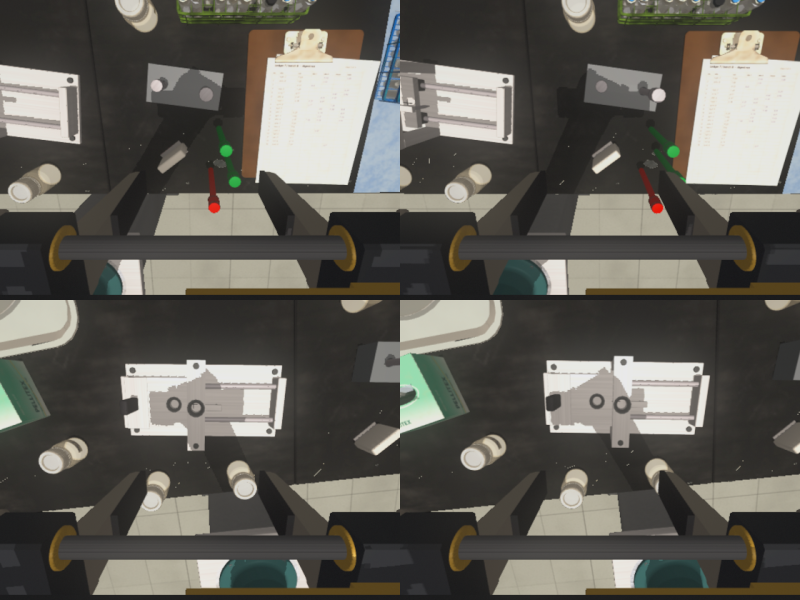

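The montage confirms it: the top row shows the holder with the long white-headed pin in its right (-y) hole, and the bottom row shows the jig with the lower ring left of the bridge ring and the tab at the far left. Next I take the tab and slide the carriage by about -41 mm.

```bash
python3 - <<'E'
from h import *
th=0.12; u=np.array([np.sin(th),np.cos(th),0])
T=np.array([518,224.5,0]); r=rot(th)
grip(0.55)
robot.movep(T+[0,0,200],r); robot.servo_line(T+[0,0,95],feed=120)
print(robot.observe()['contact_force'].round(1) if hasattr(robot.observe()['contact_force'],'round') else robot.observe()['contact_force'])
grip(0.0,25); s=robot.observe(); print(s['grip_width']*92,s['tcp_pos'],s['contact_force'])
robot.servo_line(T-40*u+[0,0,95],feed=50)
s=robot.observe(); print(s['t'],s['grip_width']*92,s['tcp_pos'],s['contact_force'])
grip(0.5); robot.servo_line(T-40*u+[0,0,215],feed=150)
P=np.array([440,115,215]); robot.movep(P,r)
for i,p in enumerate([P,P+[0,-30,0]]):
    robot.movep(p,r); im,ci=shot('wrist',f'c{i}.png'); np.savez(f'c{i}.npz',**ci)
    find(['upper_bush','lower_bush','tab_top','cross_mark','pointer_tip'],'wrist',ci)
print(robot.observe()['t'])
a=[cv2.imread(f'pics/c{i}.png') for i in (0,1)]
cv2.imwrite('pics/c.png',np.hstack([x[:,80:480] for x in a]))
E
```

```text
[-1.4 -0.4  0.4]
13.777963180074677 [517.99503612 224.05893518  95.0652073 ] [-0.45649925 -1.83643361  2.72967087]
9.875 14.235137799098673 [512.92968551 183.88168228  95.0680616 ] [-2.64488445 -2.18950842  4.78970193]
wrist lower_bush 0.6 [502.3 110.5  67.7] [281. 129.]
wrist lower_bush 0.41 [504.9 101.2 123.7] [292. 128.]
wrist tab_top 0.7 [515.7 187.3 130.1] [181. 128.]
wrist cross_mark 0.64 [498.1  72.1  63.9] [320. 129.]
wrist pointer_tip 0.64 [507.  103.9 126.3] [288. 126.]
wrist upper_bush 0.75 [504.5 107.7 126. ] [245. 135.]
wrist lower_bush 0.73 [504.4 109.   66.4] [250. 130.]
wrist tab_top 0.6 [514.7 188.4 127.2] [142. 134.]
wrist tab_top 0.55 [503.1 108.1  67.3] [251. 132.]
wrist cross_mark 0.56 [499.9  71.9  66.7] [289. 130.]
wrist cross_mark 0.49 [431.2 393.8  -1.1] [ 43. 213.]
wrist pointer_tip 0.74 [516.  183.7 127.7] [147. 132.]
13.0417
```

View pics/c.png

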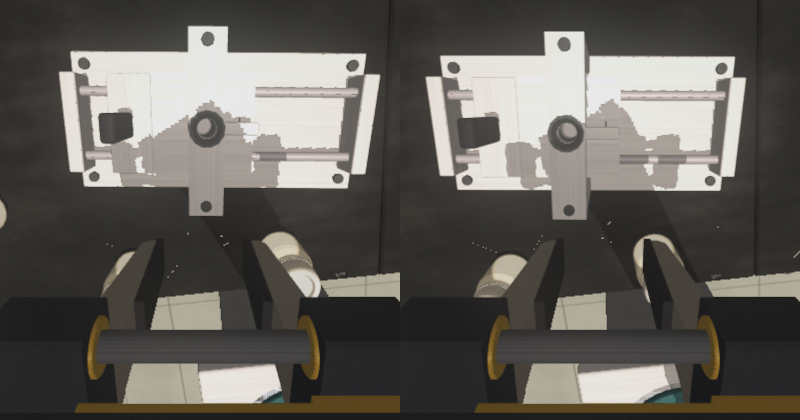

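The two rings are now nearly concentric in both views (montage (206,128) and (566,133)), with the cross and pointer showing at about (243,122) and (605,128). I'll take a closer look at the cross and pointer.

```bash
python3 - <<'E'
from h import *
r=rot(0.12)
out=[]
for i,p in enumerate([(420,72,150),(420,20,150)]):
    robot.movep(p,r); im,ci=shot('wrist',f'd{i}.png'); np.savez(f'd{i}.npz',**ci)
    find(['cross_mark','pointer_tip','upper_bush','lower_bush'],'wrist',ci)
    x,y=proj([499.5,72,65],ci).astype(int); print(x,y)
    y=max(y,50)
    out.append(cv2.resize(im[y-50:y+50,x-65:x+65,::-1],None,fx=3,fy=3,interpolation=cv2.INTER_CUBIC)); print(x-65,y-50)
cv2.imwrite('pics/d.png',np.hstack(out)); print(robot.observe()['t'])
E
```

```text
wrist cross_mark 0.95 [501.1  69.9  67.7] [275. 111.]
wrist upper_bush 0.96 [505.2 104.3 127.1] [213. 111.]
wrist lower_bush 0.7 [507.5 111.3  68.3] [220. 109.]
272 113
207 63
wrist cross_mark 0.57 [499.6  70.7  64.3] [206. 120.]
wrist pointer_tip 0.6 [498.   69.3  59.5] [210. 122.]
wrist pointer_tip 0.47 [503.3 109.3  68.3] [155. 122.]
wrist upper_bush 0.69 [504.8 104.9 124.4] [125. 121.]
wrist lower_bush 0.97 [504.3 109.8  68.5] [154. 121.]
204 120
139 70
14.25
```

View pics/d.png

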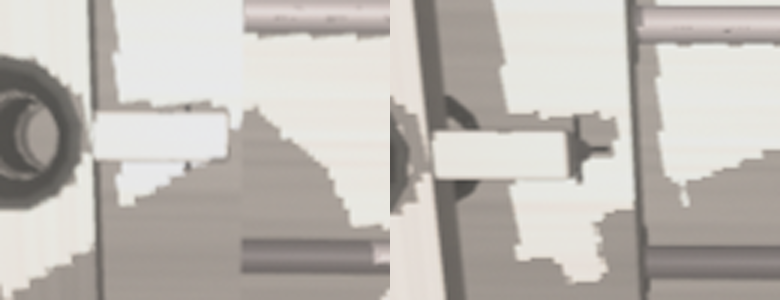

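From above, the pointer's arm hides its tip: the cross's crossline is at crop x≈188 (left) and ≈577 (right). I'll look from the far side, square to the rails, so the tip and cross compare directly.

```bash
python3 - <<'E'
from h import *
r=rot(0.12)
robot.servo_line([420,40,175],feed=150)
grip(1.0)
out=[]
for i,p in enumerate([(515,70,165),(535,67,165)]):
    robot.movep(p,r); im,ci=shot('wrist',f'e{i}.png'); np.savez(f'e{i}.npz',**ci)
    find(['cross_mark','pointer_tip'],'wrist',ci)
    x,y=proj([499.5,72,64],ci).astype(int)
    x0,y0=x-50,y-75
    out.append(cv2.resize(im[y0:y0+150,x0:x0+100,::-1],None,fx=4,fy=4,interpolation=cv2.INTER_CUBIC)); print(x0,y0)
cv2.imwrite('pics/e.png',np.hstack(out)); print(robot.observe()['t'])
E
```

```text
wrist cross_mark 0.76 [497.8  71.   63.5] [284. 221.]
wrist pointer_tip 0.68 [500.2  70.2  62.3] [285. 218.]
232 144
wrist cross_mark 0.73 [499.5  72.7  66.1] [281. 242.]
wrist pointer_tip 0.6 [501.9  68.4  63.4] [285. 238.]
231 165
16.4583
```

View pics/e.png

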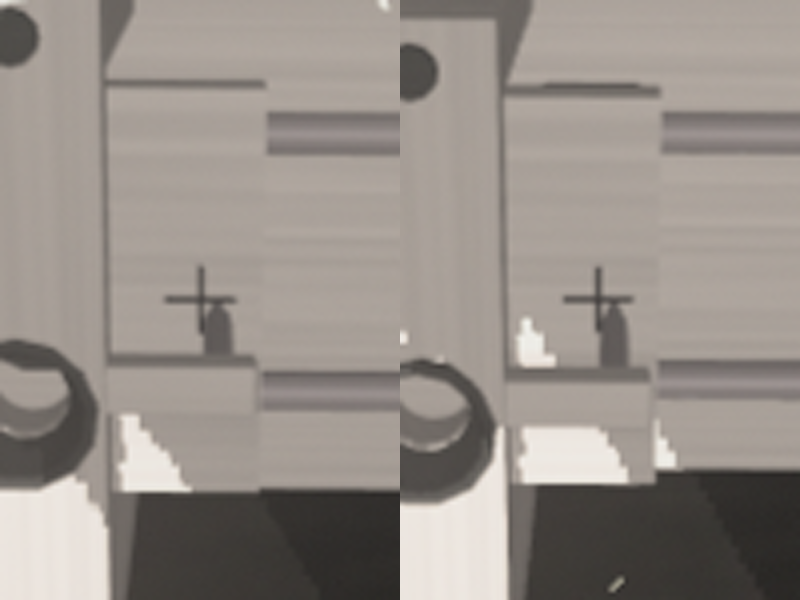

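Clear view: the cross is at crop (201,299) and (599,299), the pointer tip at (217,303) and (614,304). So the carriage still needs to go about 4 px towards -y. I'll compute that in mm along the rail and the bushing position from these views.

```bash
cat >> h.py <<'E'
def ray(px,z,ci):
    R=np.array(ci['R']);t=np.array(ci['t']);c=-R.T@t
    d=R.T@np.linalg.inv(np.array(ci['camera_matrix']))@[px[0],px[1],1]
    return c+d*(z-c[2])/d[2]
E
python3 - <<'E'
from h import *
for i,(o,c,p,ring) in enumerate([((232,144),(201,299),(217,303),(10,413)),((231,165),(199,299),(214,304),(20,430))]):
    ci=dict(np.load(f'e{i}.npz')); f=lambda q:np.array(o)+(np.array(q)+.5)/4-.5
    C=ray(f(c),62,ci);P=ray(f(p),65,ci);print(C,P,P-C, toworld([0,0,0],ci))
    im=cv2.imread(f'pics/e{i}.png'); cv2.imwrite('pics/tmp.png',im)
# upper ring centre from d0,c0,c1,d1,e0: dark ring segmentation
for n in ('c0','c1','d0','d1','e0','e1'):
    im=cv2.imread(f'pics/{n}.png'); ci=dict(np.load(f'{n}.npz'))
    x,y=proj([505,104,127],ci).astype(int)
    g=im.max(2); w=32
    if x<w or y<w: continue
    m=(g[y-w:y+w,x-w:x+w]<105).astype(np.uint8)
    cn,_=cv2.findContours(m,cv2.RETR_EXTERNAL,cv2.CHAIN_APPROX_NONE)
    cn=[q for q in cn if cv2.contourArea(q)>200]
    for q in cn:
        e=cv2.fitEllipse(q); print(n,np.round(e[0],1),np.round(e[1],1),ray(np.array(e[0])+[x-w,y-w],127,ci).round(1))
E
```

```text
[500.26045837  72.63067782  62.        ] [499.91696365  69.05788047  65.        ] [-0.34349472 -3.57279735  3.        ] [593.16628688  60.70890188 334.47491132]
[500.17941115  73.28328198  62.        ] [499.78187073  69.85030532  65.        ] [-0.39754041 -3.43297666  3.        ] [613.08817863  57.40826215 335.30657646]
c0 [30.6 32.7] [34.6 35.4] [505.3 105.3 127. ]
c1 [28.9 33.6] [32.6 33.3] [504.4 106.6 127. ]
d0 [28.1 29.3] [41. 45.] [507.3 106.1 127. ]
d1 [27.9 33.2] [40.  46.3] [505.2 106.7 127. ]
e0 [32.  32.6] [33.9 39.2] [505.4 104.5 127. ]
e1 [ 6.2 54.7] [14.5 20.7] [489.2 126.  127. ]
e1 [30.3 31.9] [31.9 34.1] [505.7 105.2 127. ]
```

```bash
python3 - <<'E'
from h import *
th=0.12; u=np.array([np.sin(th),np.cos(th),0]); r=rot(th)
A=np.array([512.9,183.9,0])
robot.servo_line([515,67,215],feed=150); grip(0.5)
robot.movep(A+[0,0,200],r); robot.servo_line(A+[0,0,95],feed=120)
grip(0.0,25); s=robot.observe(); print(s['tcp_pos'])
goal=A-3.5*u; cmd=goal+[0,0,95]
for k in range(3):
    robot.servo_line(cmd,feed=15); robot.hold(.2); s=robot.observe(); print(s['tcp_pos'])
    e=(goal-np.array(s['tcp_pos']))@u
    if abs(e)<.25: break
    cmd=cmd+e*u
grip(0.5); robot.servo_line(A+[0,0,215],feed=150)
robot.movep((515,67,215),r); grip(1.0); robot.servo_line((515,67,165))
im,ci=shot('wrist','f0.png'); np.savez('f0.npz',**ci)
x,y=proj([499.5,70,64],ci).astype(int); x0,y0=x-50,y-75; print(x0,y0)
cv2.imwrite('pics/f.png',cv2.resize(im[y0:y0+150,x0:x0+100,::-1],None,fx=4,fy=4,interpolation=cv2.INTER_CUBIC)); print(robot.observe()['t'])
E
```

```text
[513.00613801 183.88437038  95.21325849]
[512.58919727 180.57906132  95.21676066]
232 146
23.975
```

View pics/f.png

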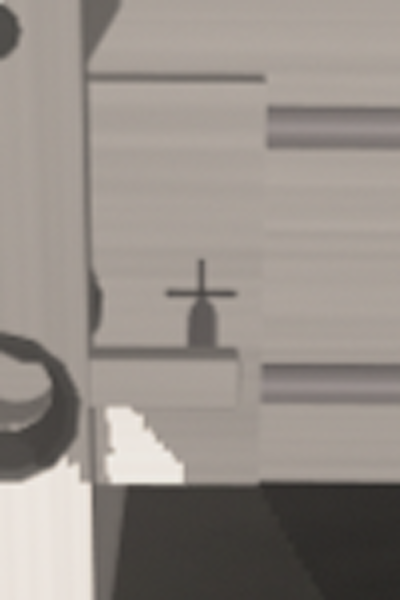

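The cross now sits right over the pointer tip (both at crop x≈201). Next is the long pin: two closer wrist views to triangulate its head.

```bash
python3 - <<'E'
from h import *
r=rot(0.12)
robot.servo_line([515,67,215],feed=150)
V=[];out=[]
for i,p in enumerate([(440,-330,260),(460,-300,260),(440,-370,260)]):
    robot.movep(p,r); robot.hold(.15); im,ci=shot('wrist',f'g{i}.png'); np.savez(f'g{i}.npz',**ci)
    find(['long_pin_grip'],'wrist',ci)
    m=[(d['confidence'],d['mask']) for d in viewer.silhouettes('long_pin','wrist')]
    for c,k in m[:4]:
        ys,xs=np.nonzero(k); print(i,round(c,2),k.sum(),xs.min(),xs.max(),ys.min(),ys.max())
    x,y=proj([528,-337,165],ci).astype(int); print(x,y)
    y0=max(0,y-60);x0=x-55
    out.append(cv2.resize(im[y0:y0+120,x0:x0+110,::-1],(264,288)))
cv2.imwrite('pics/g.png',np.hstack(out)); print(robot.observe()['t'])
E
```

```text
wrist long_pin_grip 0.86 [ 445.9 -365.   154.5] [323. 192.]
wrist long_pin_grip 0.77 [ 345.1 -351.2  150. ] [317. 290.]
wrist long_pin_grip 0.74 [ 538.3 -253.3   13.7] [214. 103.]
0 0.74 888 327 360 210 262
0 0.7 558 267 292 86 112
0 0.62 1122 302 328 232 311
0 0.56 752 308 339 163 209
280 99
wrist long_pin_grip 0.93 [ 445.8 -364.2  155.1] [354. 209.]
wrist long_pin_grip 0.69 [ 345.1 -349.8  147. ] [344. 302.]
wrist long_pin_grip 0.59 [ 526.9 -338.7  161.6] [319. 121.]
1 0.97 952 329 372 174 226
1 0.74 592 301 331 108 133
1 0.73 273 343 368 212 245
1 0.71 1134 323 359 242 324
317 119
wrist long_pin_grip 0.7 [ 346.5 -350.6  153.2] [276. 295.]
wrist long_pin_grip 0.65 [ 527.5 -335.2  163.2] [229. 107.]
wrist long_pin_grip 0.6 [ 392.5 -382.5  154.5] [304. 250.]
2 0.93 732 214 251 92 119
2 0.8 717 270 292 166 214
2 0.69 1037 266 286 235 314
2 0.69 951 292 316 201 266
230 105
27.525
```

View pics/g.png

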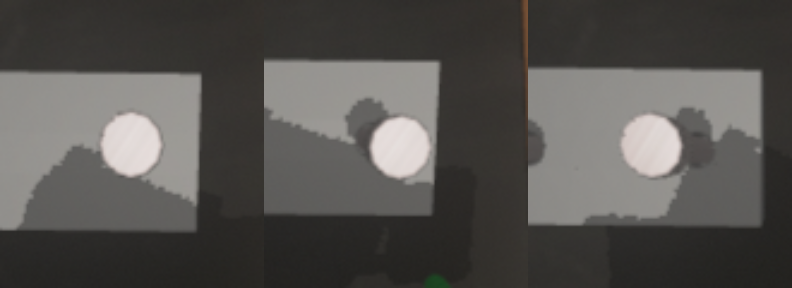

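The bright head disc is clean in all three views, at crop (131,143), (400,146) and (651,146). I'll triangulate its top centre, then grasp, lift and check.

```bash
python3 - <<'E'
from h import *
from scipy.optimize import least_squares
obs=[]
for i in range(3):
    im=cv2.imread(f'pics/g{i}.png'); ci=dict(np.load(f'g{i}.npz'))
    x,y=proj([528,-337,165],ci).astype(int); y0=max(0,y-60);x0=x-55
    m=(im[y0:y0+120,x0:x0+110].min(2)>185).astype(np.uint8)
    q=max(cv2.findContours(m,cv2.RETR_EXTERNAL,cv2.CHAIN_APPROX_NONE)[0],key=cv2.contourArea)
    e=cv2.fitEllipse(q); obs.append((np.array(e[0])+[x0,y0],ci)); print(e)
s=least_squares(lambda X:np.concatenate([proj(X,c)-p for p,c in obs]),[528,-337,180]); X=s.x; print(X,s.fun.round(2))
for p,c in obs: print(ray(p,180,c).round(1))
r=rot(0.12); P=np.array([X[0],X[1],0]); zt=min(max(X[2],177),183)
robot.movep(P+[0,0,225],r); robot.servo_line(P+[0,0,zt-15-19],feed=120)
grip(0.0,40); s=robot.observe(); print(s['grip_width']*92,s['tcp_pos'],s['contact_force'],s['t'])
robot.servo_line(P+[0,0,zt-34+70],feed=150); robot.hold(.2); s=robot.observe();print(s['grip_width']*92,s['tcp_pos'],s['contact_force'],s['wrist_torque'],s['t'])
E
```

```text
((54.19544982910156, 59.710208892822266), (23.106348037719727, 24.319316864013672), 173.13272094726562)
((56.33600616455078, 60.804439544677734), (22.638996124267578, 23.643922805786133), 18.084524154663086)
((50.92287063598633, 60.00324630737305), (22.565208435058594, 24.128021240234375), 158.76097106933594)
[ 528.42812776 -336.18608986  180.50232109] [-0.22 -0.15  0.11  0.04  0.11  0.11]
[ 528.3 -336.3  180. ]
[ 528.4 -336.2  180. ]
[ 528.5 -336.   180. ]
19.014783852020333 [ 528.44774551 -336.14176678  146.49218358] [-0.28378297 -0.00736754 -0.98972827] 29.9083
18.9878005495215 [ 527.72982354 -335.85268202  215.06904618] [-0.40840798 -0.22408017 -2.34420651] [0.08161652 0.04453742 0.00223331] 30.725
```

The pin is held and lifted. I'll carry it over the bridge and compare the real tip with the expected one in the wrist and scene images.

```bash
python3 - <<'E'
from h import *
r=rot(0.12)
p=np.array(robot.observe()['tcp_pos']); robot.servo_line([p[0],p[1],300],feed=200)
robot.movep([505,105.3,300],r); robot.servo_line([505,105.3,286],feed=60); robot.hold(.3)
s=robot.observe(); print(s['tcp_pos'],s['tcp_rot'],s['contact_force'],s['wrist_torque'],s['t'])
tip=np.array(s['tcp_pos'])-[0,0,136]
im,ci=shot('wrist','k0.png'); np.savez('k0.npz',**ci); print('exp tip',proj(tip,ci),'bush',proj([505,105.3,127],ci))
find(['long_pin','long_pin_grip','upper_bush'],'wrist',ci)
im2,c2=shot('scene','k1.png'); print('scene exp tip',proj(tip,c2),proj([505,105.3,127],c2)); find(['long_pin'],'scene',c2)
im3,c3=shot('top','k2.png');
u,v=proj(tip,ci).astype(int); a=im[v-110:v+90,max(u-100,0):u+100]
x,y=proj(tip,c2).astype(int); b=im2[y-75:y+75,x-50:x+50]
print((max(u-100,0),v-110),(x-50,y-75))
cv2.imwrite('pics/k.png',np.hstack([cv2.resize(a,(400,400)),cv2.resize(b,(400,600),interpolation=cv2.INTER_CUBIC)[:400]])[:,:,::-1])
E
```

```text
[505.11254199 105.35643901 286.19880914] [-3.13587294e+00  1.88332096e-01 -6.08541437e-04] [-0.17246352 -0.73904799 -1.21722148] [ 0.02299198 -0.01246117 -0.00667554] 33.6
exp tip [283.07199547 194.17110746] bush [283.12422531 188.79934728]
wrist long_pin 0.68 [506.7 105.7 145.7] [283. 192.]
wrist long_pin_grip 0.7 [497.9  66.2  67.7] [315. 179.]
wrist long_pin_grip 0.61 [502.7 106.6 308. ] [281. 275.]
wrist upper_bush 0.81 [505.2 106.  125.2] [282. 188.]
scene exp tip [266.43151161 218.6397081 ] [266.5850069  225.66174725]
scene long_pin 0.68 [ 346.2 -349.7    2.7] [394. 196.]
scene long_pin 0.67 [506.  109.8 147. ] [265. 220.]
scene long_pin 0.56 [ 443.7 -372.     2. ] [369. 182.]
(np.int64(183), np.int64(84)) (np.int64(216), np.int64(143))
```

View pics/k.png

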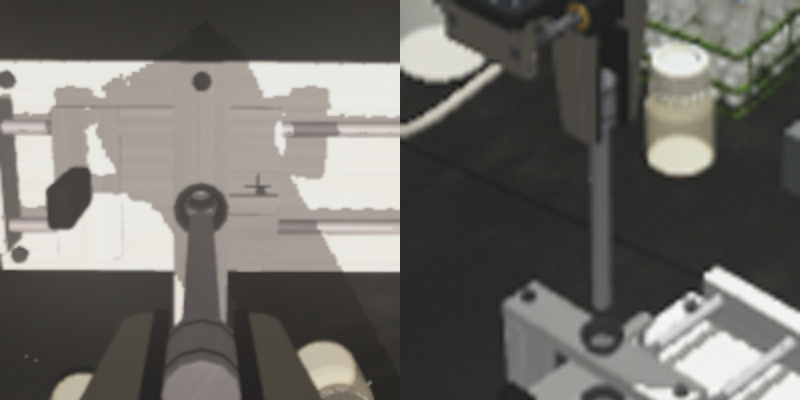

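The pin hangs straight and its tip is over the ring: wrist crop tip (201,213) against ring (202,208), scene crop tip (601,305) over ring (605,333). I'll lower it in force-checked steps, easing sideways against the lateral force.

```bash
python3 - <<'E'
from h import *
s=robot.observe(); f0=np.array(s['contact_force']); xy=np.array([505.,105.3])
z=286.
while z>166.5:
    z=max(z-8,166.5); robot.servo_line([xy[0],xy[1],z],feed=40)
    s=robot.observe(); f=np.array(s['contact_force'])-f0
    print(round(z,1),np.array(s['tcp_pos']).round(1),f.round(1),np.round(s['wrist_torque'],2),round(s['grip_width']*92,1))
    if f[2]>8 or np.hypot(f[0],f[1])>15: print('stop');break
    if np.hypot(f[0],f[1])>2: xy=xy+np.clip(f[:2]*0.1,-.6,.6)
print(robot.observe()['t'])
E
```

```text
278.0 [504.7 105.2 277.5] [0.5 0.5 0.4] [ 0.09  0.05 -0.04] 18.7
270.0 [504.8 105.3 269.6] [-1.  -0.1  1.3] [0.1  0.02 0.06] 18.7
262.0 [504.8 105.3 261.7] [-0.9 -0.2  1.3] [0.03 0.02 0.01] 18.9
254.0 [504.8 105.2 253.6] [-0.5  0.1  0.2] [0.02 0.01 0.02] 18.9
246.0 [504.8 105.2 245.7] [-0.9  0.3  0.5] [0.05 0.03 0.05] 19.0
238.0 [504.8 105.2 237.7] [-0.4  1.2  0.7] [-0.    0.02  0.06] 18.9
230.0 [504.8 105.3 229.7] [-0.1 -0.   1.5] [0.1  0.06 0.03] 19.0
222.0 [504.8 105.3 221.7] [0.1 0.2 0.4] [0.07 0.01 0.05] 19.3
214.0 [504.8 105.2 213.7] [ 1.3 -0.4  0.8] [ 0.03 -0.03 -0.02] 18.9
206.0 [504.8 105.2 205.7] [ 0.2 -0.1  1.1] [0.06 0.05 0.03] 18.8
198.0 [504.8 105.3 197.7] [-0.1  0.7  1.2] [0.08 0.1  0.04] 18.8
190.0 [504.8 105.2 189.6] [-0.6 -0.6  0.6] [ 0.03 -0.    0.01] 19.0
182.0 [504.8 105.2 181.7] [-0.2  0.7 -0.1] [ 0.07 -0.02 -0.03] 19.1
174.0 [504.8 105.3 173.7] [0.1 0.9 1.1] [ 0.05 -0.01 -0.02] 19.1
166.5 [504.8 105.3 166.2] [-0.4 -0.1  0.2] [ 0.12  0.08 -0.03] 19.0
39.1833
```

```bash
python3 - <<'E'
from h import *
im,ci=shot('scene','z0.png'); find(['long_pin','long_pin_grip','upper_bush','tab_top'],'scene',ci)
x,y=proj([505,105,110],ci).astype(int)
w,cw=shot('wrist','z1.png'); find(['cross_mark','long_pin_grip'],'wrist',cw); print(robot.observe()['t'])
a=cv2.resize(im[y-60:y+60,x-50:x+50],(400,480),interpolation=cv2.INTER_CUBIC); b=cv2.resize(w[0:336,140:420],(400,480))
cv2.imwrite('pics/z.png',np.hstack([a,b])[:,:,::-1])
E
```

```text
scene long_pin 0.73 [ 666.2 -211.5   -3.9] [284. 184.]
scene long_pin 0.71 [ 342.1 -349.5    2.8] [395. 196.]
scene long_pin 0.68 [505.5 111.   28.9] [266. 255.]
scene long_pin_grip 0.78 [ 348.9 -354.5  157.9] [402. 153.]
scene long_pin_grip 0.76 [ 394.  -379.1  154.7] [391. 145.]
scene long_pin_grip 0.53 [509.7 105.7 182.9] [265. 208.]
scene upper_bush 0.62 [510.7 111.  127.7] [263. 226.]
scene tab_top 0.65 [513.1 180.8 130.2] [245. 240.]
wrist cross_mark 0.57 [499.3  67.9  66.2] [326. 206.]
wrist cross_mark 0.5 [501.8  94.5   1.1] [293. 189.]
wrist long_pin_grip 0.87 [504.  105.4 184.1] [283. 269.]
39.5833
```

View pics/z.png

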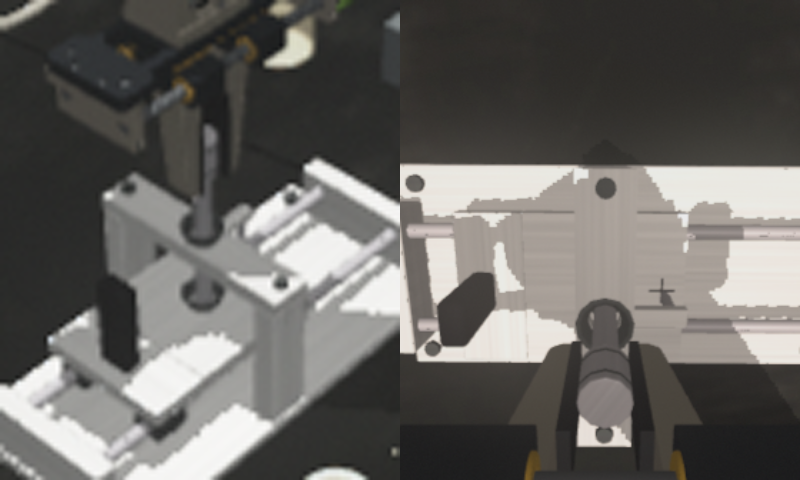

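The pin passes through the bridge ring (205,228) and into the carriage ring (203,292). It is still gripped, with the head at 184 mm, so the tip is about 30 mm above the worktop, below the carriage and clear of the base plate. I'm handing in.

```bash
python3 -c "
from cell import robot
print(robot.job_done())"
```

```text
the job is handed in; nothing more can be done
None
```

The job is handed in: the carriage cross is under the pointer, and the long pin goes through both bushings, still gripped, with its tip about 30 mm above the worktop (20 mm clear of the base plate), at about 40 s of the 64 s allowed.

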